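# Unload a sample from the sampler tray

## Task

Turn the red isolator switch fully clockwise, from its green mark to its stop at the red mark; only then pull the sampler's tray all the way out to its stop and leave it there. Then take the red-capped jar out of the tray and set it down gently, upright, wholly on the round steel pan of the balance. Keep the other two jars standing in the tray and do not disturb the wash bottle and the black jar on the bench.

Things in the scene. Friction and masses are not known exactly. Their poses are not given: they have to be found in the camera images.
- switch (a joint): rotary isolator handle, turning about the vertical: 0 = on (white pointer line at the green dot), grows clockwise seen from above, stops at 1.05 rad = off (pointer at the red dot). Light friction (about 0.08 N m), stays where it is left; no spring
- switch_grip (a point): point on the axis of the isolator handle, 8 mm below its top and 40 mm above the top of the yellow box. The handle is a red upright bar 46 mm long, 14 mm thick and 36 mm tall, on a black disc 48 mm across whose top is 28 mm below this point. The point turns with the handle: its x axis runs along the bar (the pointer end is at -x), y across its thickness, z up
- isolator: yellow isolator box 110 x 100 x 50 mm, fixed to the bench, switch in the middle of its top; origin: centre of its underside. It may stand left or right of the sampler
- tray (a joint): pull-out tray of the sampler, a fixed white cabinet 280 mm deep (x), 340 mm wide (y), 130 mm tall, with a screen up to 40 mm high on the rear of its top. 0 = shut; grows as the tray comes out along the cabinet's -x (out of its front); stops at 0.150 m = fully out. Light friction (about 2 N, plus 6 N per m/s), stays where it is left; no latch
- tray_handle (a point): middle of the tray's dark steel bar handle: 11 mm in diameter, 110 mm long along the sampler's y, centre line 45 mm in front of the tray's front panel and 95 mm above the bench (35 mm below the cabinet top). Moves with the tray; its axes are the sampler's. Panel 336 mm wide, 15 mm thick, top edge 114 mm above the bench. Two posts join bar and panel 50 mm either side of the middle
- jar_red: standing jar, a cylinder 44 mm in diameter and 68 mm tall, about 130 g, dark with a white paper band and a red cap of the same width; origin: centre of its underside. Starts in one of the tray's three front bays, 20 mm above the bench, hidden till then. Bays 96 mm wide, at least 44 mm between jars, divider tops 14 mm above the tray floor; jar axes 55 to 80 mm behind the panel's outer face
- jar_white: standing jar, a cylinder 44 mm in diameter and 68 mm tall, about 130 g, dark with a white paper band and a white cap of the same width; origin: centre of its underside; in another bay of the tray, stays there
- jar_blue: standing jar, a cylinder 44 mm in diameter and 68 mm tall, about 130 g, dark with a white paper band and a blue cap of the same width; origin: centre of its underside; in another bay of the tray, stays there
- pan (a point): centre of the top face of the balance's round steel pan, 116 mm in diameter, 58 mm above the bench; z up. The pan is rigid. The balance is a white box 190 x 150 x 45 mm on the other side of the sampler from the isolator; its -x axis points to its display
- wash_bottle: clear bottle with a red cap, 130 mm tall, 60 mm in diameter, loose; origin: centre of its underside
- jar_black: standing jar, a cylinder 44 mm in diameter and 68 mm tall, about 130 g, dark with a white paper band and a black cap of the same width; origin: centre of its underside; on the bench, not part of the job
Mind the look-alikes: they are no part of the job. Of the things shaped like the part that bears pan, the white one is meant.

How it is judged:
By the outcome, as a careful person would: the job done as asked, in the order asked, and still so for the second after the job is handed in, with the robot touching nothing.
It also fails if it takes over 69 s, if anything falls off the work surface, if the arm or the gripper's body presses on something with over 40 N, if the wrist force passes 120 N, or if a joint passes its speed limit or range.

## Robot

A 7-joint arm with a two-finger parallel gripper is mounted at the origin on the work surface. World frame = base frame: x ahead of the robot, y to its left, z up, the work surface at z = 0. Lengths are in m, angles in degrees, forces in N, time in s.
With the tool pointing down it reaches from about 0.4 to 0.85 m from the base axis. Payload 10.4 kg.
Tool frame: the origin (TCP) lies midway between the tips of the shut fingers; the grasp point (between the pads) lies 19 mm behind it; z points along the fingers, y is the line along which they close (so a half turn about z gives the same grasp; the last joint's range is limited). The gripper opens to 85 mm and grips with 20 to 120 N. Pads are 22 mm wide; open, the fingers measure 114 mm over their backs; the gripper's body (76 mm by 85 mm) begins 54 mm behind the grasp point. The pads swing forward as they close: fully open they stand 13 mm farther back than shut.
Start: joints at [75.195, 19.034, -3.707, 83.658, 1.238, 77.344, -5.071], TCP at [0.146, -0.608, 0.231] pointing down, gripper open.
Joint ranges: [-148.97, 148.97], [-28.65, 121.19], [-84.17, 76.75], [9.2, 138.47], [-72.65, 252.65], [3.7, 117.97], [-149.18, 149.18]. Speed limits (degrees/s): [127.2, 127.2, 159.86, 159.86, 180, 180, 180].

## Interface

Orientations are given as [roll, pitch, yaw] about the fixed x, y, z axes, in that order (R = Rz(yaw) Ry(pitch) Rx(roll)).
In Python, from workcell import bot, optics, workorder gives the robot as it stands. The module is installed in compiled form; this text tells all that it offers.
- The arm moves only by the shell command python3 -m inch 'ROWS' [FORCE]. ROWS is JSON, a list of rows, each a list of 3 entries, a list of its own where there are three numbers: the shift along the tool's x, y, z in units of 1000 mm (1.0 is 1000 mm), then the turn, a rotation vector about the tool's x, y, z in units of 90 degrees (1.0 is 90 degrees), then the opening, from -1 (shut) to 1 (fully open). In form: [[[tx, ty, tz], [ax, ay, az], fingers], ...]. A call has 1 to 12 rows; each row is the pose to reach, as a shift and turn from the pose commanded when the call began, along the tool's axes at that moment; what a row does not reach only later rows make up. A row lasts 1/8 s, in which the tool goes at most 62.5 mm and 10.7 degrees, less where a joint would pass 70% of its speed; a pose out of reach is approached as far as the arm can. A call with a number of a shift or a turn outside -1 to 1 is refused whole. A call with a gripper value outside its range is refused whole. The fingers move at their own pace and stop on an object; FORCE is the grip in N (left out, the last holds). Time passes only in rows, so rows that repeat a pose let the fingers close. It gives the time, the measured TCP pose, the force, the opening and the grip force at its end, in the units of the state.
- bot.read_state(): the state, without advancing time (a new reading comes with each control period).
- optics.snapshot(name): name is "side" or "top"; returns a dict with "color" (384x512x3 uint8, red, green, blue), "intrinsics" (3x3 intrinsics, pixels), "dist" ([k1, k2, p1, p2, k3] as OpenCV has them; the pictures are not rectified), "view" (4x4, takes a point from world to camera coordinates). Camera axes: x right, y down, z forward; pixel columns grow to the right and rows downward; lengths in m; the calibration is good to about 2 mm. A picture is of the moment at which its call begins. There is no depth.
- workorder.sign_off(): hands the job in; it is judged then, once.
The state is a dict: "t": time; "joints": joint angles; "joint_velocities": joint speeds; "joint_torque": joint torques, N m; "tcp_pos": TCP position; "eef_rot": TCP orientation; "contact_force": force on the tool from outside, world axes, zero at the start; "moment": the same for the moment, N m; "width": finger opening in m; "finger_force": force on a finger pad.
Only numpy, scipy, OpenCV 4.12 (cv2) and the standard library are available. Lean on these libraries where they do the work, as an engineer would, in place of code of your own. Each camera call takes 0.05 s, during which the arm holds its last target. There are 200 camera calls.

## Working session

There is one attempt and no reset: what is moved stays moved. The work goes in short steps, Python scripts to look and compute and a shell command to move; the robot and the scene stay as the last step left them, time stands still between calls to the robot, and variables do not carry over. Pictures are saved under pics/ and viewed, at most 10 in all, crops included, and the job is handed in when it is done.

```bash
mkdir -p pics; cat > h.py <<'E'
import numpy as np, cv2
from workcell import bot, optics
def snap(n,save=None):
    s=optics.snapshot(n)
    if save: cv2.imwrite(f'pics/{save}.png',cv2.cvtColor(s['color'],cv2.COLOR_RGB2BGR))
    return s
def ray(s,px):
    K=np.array(s['intrinsics']);d=np.array(s['dist']);V=np.array(s['view'])
    p=cv2.undistortPoints(np.array([[px]],float),K,d)[0,0]
    R,t=V[:3,:3],V[:3,3]
    v=R.T@np.array([p[0],p[1],1]);return -R.T@t,v/np.linalg.norm(v)
def onz(s,px,z):
    c,v=ray(s,px);return c+v*(z-c[2])/v[2]
def proj(s,P):
    V=np.array(s['view']);r,_=cv2.Rodrigues(V[:3,:3])
    return cv2.projectPoints(np.array(P,float).reshape(-1,3),r,V[:3,3],np.array(s['intrinsics']),np.array(s['dist']))[0][:,0]
def tri(s1,p1,s2,p2):
    c1,v1=ray(s1,p1);c2,v2=ray(s2,p2)
    ab=np.linalg.lstsq(np.c_[v1,-v2],c2-c1,rcond=None)[0]
    a,b=c1+v1*ab[0],c2+v2*ab[1];return (a+b)/2,np.linalg.norm(a-b)
E
python3 - <<'E'
from h import *
np.set_printoptions(precision=3,suppress=True)
for n in('top','side'):
    s=snap(n,n+'0');print(n,s['view'],s['intrinsics'])
print(bot.read_state())
E
```

```text
top [[-0.012 -1.    -0.009  0.023]
 [-0.986  0.013 -0.166  0.52 ]
 [ 0.166  0.007 -0.986  1.109]
 [ 0.     0.     0.     1.   ]] [[373.354   0.    257.439]
 [  0.    373.354 191.05 ]
 [  0.      0.      1.   ]]
side [[-0.68  -0.733  0.001  0.344]
 [-0.564  0.522 -0.641  0.343]
 [ 0.469 -0.436 -0.768  1.144]
 [ 0.     0.     0.     1.   ]] [[488.27    0.    249.06 ]
 [  0.    488.27  182.091]
 [  0.      0.      1.   ]]
{'t': 0.1, 'joints': array([75.195, 19.068, -3.706, 83.698,  1.238, 77.344, -5.07 ]), 'joint_velocities': array([ 0.005,  0.005, -0.062, -0.131,  0.044, -0.115,  0.016]), 'joint_torque': array([  0.001, -62.675,   0.049, -39.243,   0.016,   0.007,   0.   ]), 'tcp_pos': array([ 0.146, -0.607,  0.231]), 'eef_rot': array([-179.929,    0.004,   13.511]), 'contact_force': array([-0.535, -0.146, -0.53 ]), 'moment': array([ 0.003, -0.025, -0.052]), 'finger_force': 0.0, 'width': 0.08504089875967838}
```

View pics/top0.png

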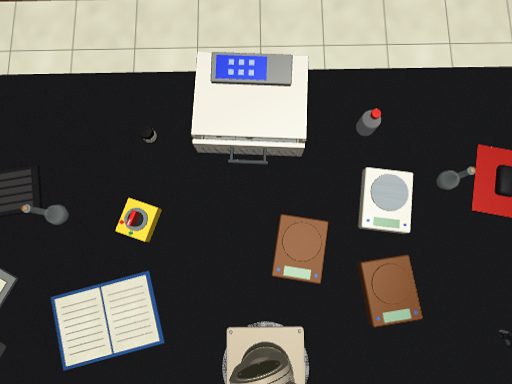

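View pics/side0.png

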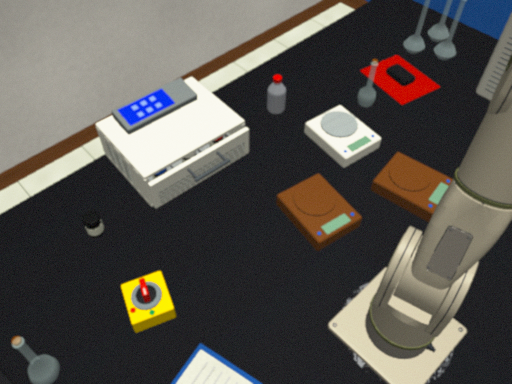

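Top view: sampler cabinet at (250,100), with its handle at (248,160). The yellow isolator with the red bar is at (138,219). The black jar is at (149,136) and the wash bottle at (370,122).
Balance candidates are white (388,195), brown (300,245) and brown (390,290). The white one is meant, as the text says. I'll enlarge the crops to confirm.

```bash
python3 - <<'E'
from h import *
np.set_printoptions(precision=4,suppress=True)
T=snap('top');S=snap('side')
def crop(s,x,y,w,h):
    return cv2.resize(cv2.cvtColor(s['color'],cv2.COLOR_RGB2BGR)[y:y+h,x:x+w],(400,300),interpolation=cv2.INTER_CUBIC)
cv2.imwrite('pics/c1.png',np.vstack([np.hstack([crop(T,106,190,68,51),crop(T,345,155,80,60+20)]),np.hstack([crop(S,110,262,80,60),crop(T,188,110,128,60)])]))
def masks(s):
    hsv=cv2.cvtColor(s['color'],cv2.COLOR_RGB2HSV);h,sa,v=cv2.split(hsv)
    return h,sa,v
for n,s,box in(('top',T,(100,185,180,250)),('side',S,(110,260,190,340))):
    h,sa,v=masks(s);m=np.zeros(h.shape,bool);m[box[1]:box[3],box[0]:box[2]]=1
    red=m&((h<8)|(h>172))&(sa>150)&(v>90)
    yel=m&(h>20)&(h<35)&(sa>150)&(v>90)
    for k,mm in(('red',red),('yel',yel)):
        cs,_=cv2.findContours(mm.astype(np.uint8),cv2.RETR_EXTERNAL,cv2.CHAIN_APPROX_NONE)
        for c in cs:
            if cv2.contourArea(c)>4: print(n,k,cv2.contourArea(c),cv2.minAreaRect(c))
E
```

```text
top red 80.5 ((132.30001831054688, 217.9000244140625), (7.602630138397217, 15.652474403381348), 26.56505012512207)
top yel 751.5 ((137.86192321777344, 219.64076232910156), (36.14107131958008, 37.84974670410156), 21.250505447387695)
side red 125.5 ((144.1764678955078, 290.2059020996094), (22.79834747314453, 8.00367546081543), 75.96376037597656)
side yel 2258.0 ((147.23513793945312, 300.8753356933594), (51.635902404785156, 47.42072677612305), 70.20112609863281)
```

View pics/c1.png

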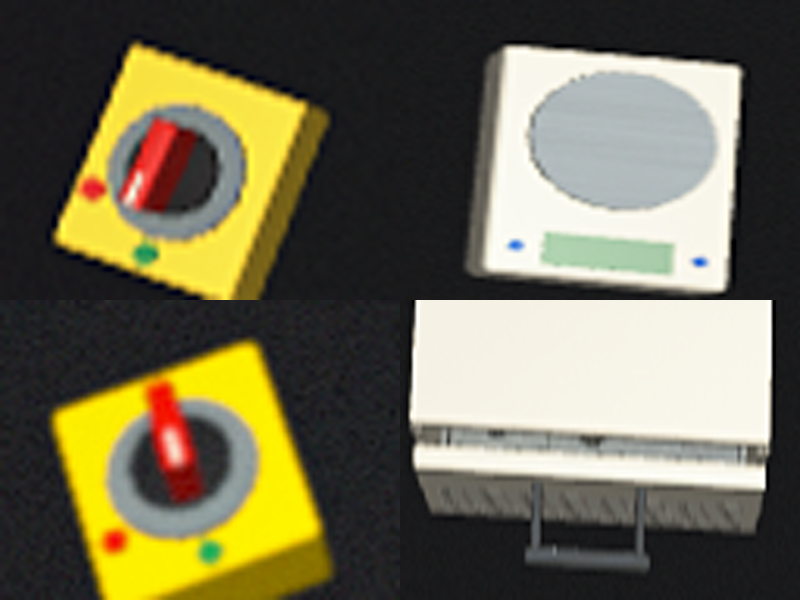

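The top-left crop shows the red bar, its white pointer near the green dot (≈130.6,233.3). The red dot is at ≈(121.8,222). The top-right crop confirms the white balance with its steel pan. The bottom-right crop shows the handle bar from (228.6,161) to (267.4,163).

```bash
python3 - <<'E'
from h import *
np.set_printoptions(precision=4,suppress=True)
T=snap('top');S=snap('side')
def ell(s,box,f):
    h,sa,v=cv2.split(cv2.cvtColor(s['color'],cv2.COLOR_RGB2HSV));m=np.zeros(h.shape,np.uint8)
    x0,y0,x1,y1=box;m[y0:y1,x0:x1]=f(h.astype(int),sa,v)[y0:y1,x0:x1]
    m=cv2.morphologyEx(m,cv2.MORPH_OPEN,np.ones((2,2)))
    c=max(cv2.findContours(m,cv2.RETR_EXTERNAL,cv2.CHAIN_APPROX_NONE)[0],key=cv2.contourArea)
    c=cv2.convexHull(c);return cv2.fitEllipse(c)
ring=lambda h,s,v:((s<100)&(v>20)&(v>90))
et,es=ell(T,(118,203,152,236),ring),ell(S,(128,278,166,312),ring)
print('ring',et,es,tri(T,et[0],S,es[0]),onz(T,et[0],.05))
pan=lambda h,s,v:((s>18)&(v<215)&(v>120)&(h>95)&(h<125))
et,es=ell(T,(362,166,416,216),pan),ell(S,(312,105,372,142),pan)
print('pan',et,es,tri(T,et[0],S,es[0]),onz(T,et[0],.058),onz(S,es[0],.058))
def cent(s,box,f):
    h,sa,v=cv2.split(cv2.cvtColor(s['color'],cv2.COLOR_RGB2HSV));x0,y0,x1,y1=box
    m=f(h,sa,v)[y0:y1,x0:x1];ys,xs=np.nonzero(m);return (xs.mean()+x0,ys.mean()+y0)
red=lambda h,s,v:((h<8)|(h>172))&(s>120)&(v>90)
grn=lambda h,s,v:(h>60)&(h<95)&(s>100)
for n,s,rb,gb in(('T',T,(118,218,124,227),(124,227,137,240)),('S',S,(126,304,139,316),(145,305,160,320))):
    r,g=cent(s,rb,red),cent(s,gb,grn);print(n,'red',r,onz(s,r,.05),'green',g,onz(s,g,.05))
def crop(s,x,y,w,h):
    return cv2.resize(cv2.cvtColor(s['color'],cv2.COLOR_RGB2BGR)[y:y+h,x:x+w],(800,300),interpolation=cv2.INTER_CUBIC)
cv2.imwrite('pics/c2.png',np.vstack([cv2.convertScaleAbs(crop(T,208,140,80,30),alpha=2),cv2.convertScaleAbs(crop(S,150,140,160,60),alpha=1.3)]))
E
```

```text
ring ((136.48707580566406, 219.8070526123047), (22.332538604736328, 23.59260368347168), 59.94405746459961) ((147.1122283935547, 296.34576416015625), (26.30636978149414, 30.52301788330078), 61.94207763671875) (array([0.437 , 0.3871, 0.0477]), np.float64(0.0032344993429006454)) [0.4356 0.3852 0.05  ]Traceback (most recent call last):
  File "<stdin>", line 14, in <module>
  File "<stdin>", line 8, in ell
ValueError: max() iterable argument is empty
```

```bash
python3 - <<'E'
from h import *
np.set_printoptions(precision=4,suppress=True)
T=snap('top');S=snap('side')
print(T['color'][190,388],T['color'][172,370],S['color'][124,338],S['color'][145,350])
def ell(s,box,seed,tol):
    im=s['color'].astype(int);x0,y0,x1,y1=box;ref=np.median(im[seed[1]-3:seed[1]+4,seed[0]-3:seed[0]+4].reshape(-1,3),0)
    m=np.zeros(im.shape[:2],np.uint8);m[y0:y1,x0:x1]=(abs(im-ref).max(2)<tol)[y0:y1,x0:x1]
    c=max(cv2.findContours(m,cv2.RETR_EXTERNAL,cv2.CHAIN_APPROX_NONE)[0],key=cv2.contourArea)
    return cv2.fitEllipse(cv2.convexHull(c))
et,es=ell(T,(362,166,414,216),(388,192),28),ell(S,(312,105,372,142),(338,124),28)
print('pan',et,es,tri(T,et[0],S,es[0]),onz(T,et[0],.058),onz(S,es[0],.058))
def cent(s,box,f):
    h,sa,v=cv2.split(cv2.cvtColor(s['color'],cv2.COLOR_RGB2HSV));x0,y0,x1,y1=box
    m=f(h,sa,v)[y0:y1,x0:x1];ys,xs=np.nonzero(m);return (xs.mean()+x0,ys.mean()+y0)
red=lambda h,s,v:((h<10)|(h>170))&(s>120)&(v>90)
grn=lambda h,s,v:(h>55)&(h<95)&(s>80)
for n,s,rb,gb in(('T',T,(118,218,126,227),(124,227,137,240)),('S',S,(126,304,139,316),(145,305,160,320))):
    r,g=cent(s,rb,red),cent(s,gb,grn);print(n,'red',r,onz(s,r,.05),'green',g,onz(s,g,.05))
def crop(s,x,y,w,h):
    return cv2.resize(cv2.cvtColor(s['color'],cv2.COLOR_RGB2BGR)[y:y+h,x:x+w],(800,300),interpolation=cv2.INTER_CUBIC)
cv2.imwrite('pics/c2.png',np.vstack([cv2.convertScaleAbs(crop(T,208,140,80,30),alpha=2),cv2.convertScaleAbs(crop(S,150,140,160,60),alpha=1.3)]))
E
```

```text
[180 189 191] [249 247 236] [183 192 185] [139 185 148]
pan ((388.90411376953125, 191.9935760498047), (35.881893157958984, 38.22308349609375), 122.82491302490234) ((338.66900634765625, 122.6990966796875), (28.97989273071289, 36.949851989746094), 100.06045532226562) (array([ 0.5101, -0.3817,  0.0607]), np.float64(0.002544012930298051)) [ 0.5095 -0.3834  0.058 ] [ 0.5126 -0.3833  0.058 ]
T red (np.float64(121.45454545454545), np.float64(221.63636363636363)) [0.4306 0.4309 0.05  ] green (np.float64(130.25), np.float64(232.75)) [0.3966 0.4025 0.05  ]
S red (np.float64(132.28571428571428), np.float64(310.0)) [0.4322 0.433  0.05  ] green (np.float64(151.66666666666666), np.float64(311.8888888888889)) [0.3983 0.4033 0.05  ]
```

View pics/c2.png

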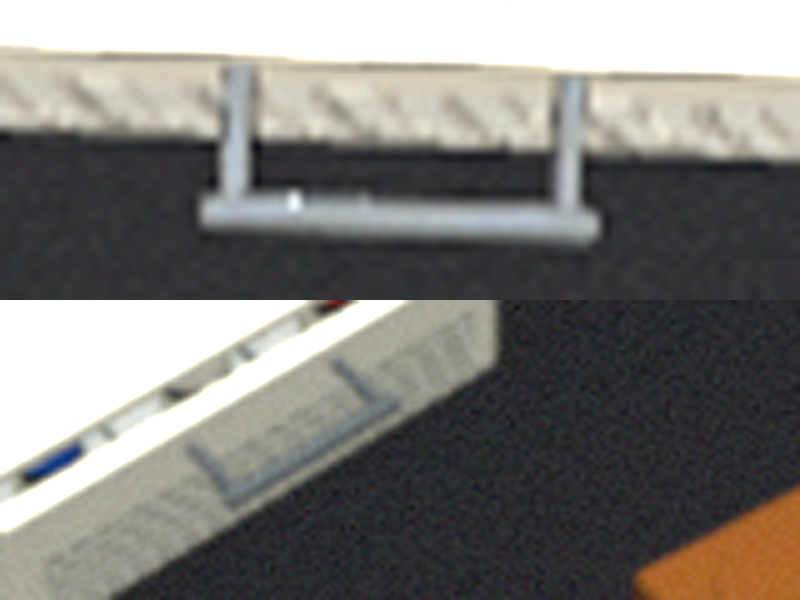

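Handle ends in the side view are at about (195,179) and (229,160.6). The switch is at about (0.436,0.386), with green at 157° and red at 96°, a clockwise turn of 60°, which matches the text.

```bash
cat >> h.py <<'E'
from scipy.spatial.transform import Rotation as Ro
def plan(*wps):
    st=bot.read_state();R0=Ro.from_euler('xyz',st['eef_rot'],degrees=True)
    for x,y,z,rpy in wps:
        if np.isscalar(rpy): rpy=[180,0,rpy]
        d=R0.inv().apply(np.array([x,y,z])-st['tcp_pos'])
        w=(R0.inv()*Ro.from_euler('xyz',rpy,degrees=True)).as_rotvec()/(np.pi/2)
        print(np.round(d,4).tolist(),np.round(w,4).tolist())
E
python3 - <<'E'
from h import *
np.set_printoptions(precision=4,suppress=True)
T=snap('top');S=snap('side')
A,ea=tri(T,(227.75,160.65),S,(195.2,179));B,eb=tri(T,(267.55,162.35),S,(229.2,160.6))
print(A,ea,B,eb,np.linalg.norm(A-B),np.degrees(np.arctan2(*(A-B)[1::-1])))
a,b=onz(T,(227.75,160.65),.095),onz(T,(267.55,162.35),.095)
print(a,b,(a+b)/2,np.degrees(np.arctan2(*(a-b)[1::-1])))
# bar top ends, red
plan((.42,-.40,.231,80),(.54,-.05,.231,100),(.437,.386,.2,100))
E
```

```text
[0.6046 0.1037 0.1   ] 0.0020114703195339705 [ 0.6012 -0.0146  0.0874] 0.0030890733506954973 0.11902901253868682 88.37221366128765
[0.6051 0.1035 0.095 ] [ 0.5981 -0.0154  0.095 ] [0.6016 0.0441 0.095 ] 86.65817941065566
[0.3149, -0.138, 0.0003] [0.0, 0.0, -0.7388]
[0.5133, -0.4503, 0.0003] [0.0, 0.0, -0.961]
[0.515, -0.8983, 0.0313] [0.0, 0.0, -0.961]
```

```bash
python3 -m inch '[[[0.06,-0.03,0],[0,0,-0.1],1],[[0.12,-0.06,0],[0,0,-0.2],1],[[0.18,-0.08,0],[0,0,-0.32],1],[[0.25,-0.11,0],[0,0,-0.44],1],[[0.31,-0.14,0],[0,0,-0.55],1],[[0.36,-0.2,0],[0,0,-0.66],1],[[0.4,-0.25,0],[0,0,-0.77],1],[[0.44,-0.3,0],[0,0,-0.85],1],[[0.47,-0.35,0],[0,0,-0.92],1],[[0.5,-0.4,0],[0,0,-0.96],1],[[0.513,-0.45,0],[0,0,-0.96],1],[[0.513,-0.45,0],[0,0,-0.96],1]]'
python3 - <<'E'
from h import *
print(bot.read_state()['joints'])
plan((.437,.386,.2,156.6),(.437,.386,.15,156.6),(.437,.386,.073,156.6))
E
```

```text
t: 2.0
tcp_pos: [0.54, -0.0457, 0.2317]
eef_rot: [179.9, -0.0, 100.2]
contact_force: [-0.1, 0.1, 0.3]
width: 0.0855
finger_force: 0.0
[ 34.51442555  12.10990079 -39.13505687  94.7180986    7.80079954
  75.910613     4.32455927]
[0.4431, -0.0248, 0.032] [0.0007, -0.0001, -0.6265]
[0.443, -0.0248, 0.082] [0.0007, -0.0001, -0.6265]
[0.443, -0.0249, 0.159] [0.0007, -0.0001, -0.6265]
```

```bash
python3 -m inch '[[[0.06,0,0],[0,0,-0.1],1],[[0.12,-0.01,0],[0,0,-0.2],1],[[0.18,-0.01,0],[0,0,-0.31],1],[[0.24,-0.02,0],[0,0,-0.42],1],[[0.3,-0.02,0.01],[0,0,-0.52],1],[[0.36,-0.025,0.02],[0,0,-0.6],1],[[0.41,-0.025,0.03],[0,0,-0.626],1],[[0.443,-0.025,0.05],[0,0,-0.626],1],[[0.443,-0.025,0.06],[0,0,-0.626],1],[[0.443,-0.025,0.06],[0,0,-0.626],1]]'
python3 - <<'E'
from h import *
print(bot.read_state()['joints'])
snap('side','s2')
plan((.4365,.386,.1,156.6),(.4365,.386,.074,156.6))
E
```

```text
t: 3.25
tcp_pos: [0.4389, 0.3809, 0.1706]
eef_rot: [-179.9, -0.0, 156.2]
contact_force: [0.1, 0.1, -0.1]
width: 0.0853
finger_force: 0.0
[ -1.40220283  25.65086048 -55.96883618  92.84003467  21.98220448
  73.43098954   5.06450463]
[0.0049, 0.0037, 0.0713] [-0.0004, 0.0003, -0.0048]
[0.0049, 0.0037, 0.0973] [-0.0004, 0.0003, -0.0048]
```

View pics/s2.png

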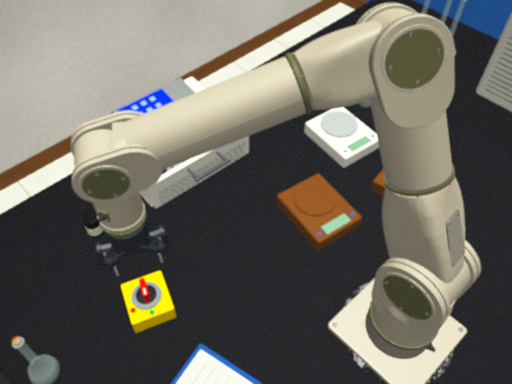

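The side view shows the gripper over the isolator (148,300), with a finger on each side of the bar. Next I descend and close gently.

```bash
python3 -m inch '[[[0.005,0.004,0.04],[0,0,0],1],[[0.005,0.004,0.08],[0,0,0],1],[[0.005,0.004,0.097],[0,0,0],1],[[0.005,0.004,0.097],[0,0,0],-1],[[0.005,0.004,0.097],[0,0,0],-1],[[0.005,0.004,0.097],[0,0,0],-1],[[0.005,0.004,0.097],[0,0,0],-1],[[0.005,0.004,0.097],[0,0,0],-1]]' 30
```

```text
t: 4.3
tcp_pos: [0.4366, 0.3888, 0.0754]
eef_rot: [179.8, 0.1, 156.3]
contact_force: [3.0, 4.7, 2.3]
width: 0.0136
finger_force: 33.9
```

```bash
python3 -m inch '[[[0,0,0],[0,0,0.07],-1],[[0,0,0],[0,0,0.14],-1],[[0,0,0],[0,0,0.21],-1],[[0,0,0],[0,0,0.28],-1],[[0,0,0],[0,0,0.35],-1],[[0,0,0],[0,0,0.42],-1],[[0,0,0],[0,0,0.49],-1],[[0,0,0],[0,0,0.56],-1],[[0,0,0],[0,0,0.62],-1],[[0,0,0],[0,0,0.66],-1],[[0,0,0],[0,0,0.68],-1],[[0,0,0],[0,0,0.68],-1]]'
python3 -c "
from h import *;print(bot.read_state())"
```

```text
t: 5.8
tcp_pos: [0.4394, 0.3911, 0.0757]
eef_rot: [179.5, -0.4, 95.2]
contact_force: [17.9, 16.7, -13.6]
width: 0.0134
finger_force: 66.5
{'t': 5.8, 'joints': array([-13.26367502,  27.42483248, -40.88991129,  98.13703485,
        20.16825083,  61.31625234, -55.40074994]), 'joint_velocities': array([ 0.19025206,  0.09833482, -0.06890074, -0.10544621,  0.11927577,
       -0.10673202,  0.78584935]), 'joint_torque': array([  1.96140848, -61.70069218, -10.45235485, -25.38048685,
        -3.07800092,   7.58480787,  -2.14478329]), 'tcp_pos': array([0.43936108, 0.39105791, 0.07574287]), 'eef_rot': array([179.50416503,  -0.42184201,  95.20354188]), 'contact_force': array([ 17.94902503,  16.7183745 , -13.62989751]), 'moment': array([ 3.47447715, -3.78304815,  1.8616569 ]), 'finger_force': 66.52874174527824, 'width': 0.01342497585459156}
```

```bash
python3 -m inch '[[[0,0,0],[0,0,0],1],[[0,0,0],[0,0,0],1],[[0,0,0],[0,0,0],1],[[0,0,0],[0,0,0],1],[[0,0,-0.04],[0,0,0],1],[[0,0,-0.1],[0,0,0],1],[[0,0,-0.14],[0,0,0],1],[[0,0,-0.14],[0,0,0],1]]'
python3 - <<'E'
from h import *
st=bot.read_state();print(st['joints'])
S=snap('side');T=snap('top')
f=lambda s,x,y:cv2.resize(cv2.cvtColor(s['color'],cv2.COLOR_RGB2BGR)[y:y+90,x:x+120],(400,300),interpolation=cv2.INTER_CUBIC)
cv2.imwrite('pics/c3.png',np.hstack([f(S,90,250),f(T,80,175)]))
E
```

```text
t: 6.8
tcp_pos: [0.4368, 0.3887, 0.2177]
eef_rot: [179.7, -0.2, 95.0]
contact_force: [-0.1, -0.4, -0.1]
width: 0.0853
finger_force: 0.0
[-10.63368909  19.48156179 -43.87155445  89.63663607  13.87188745
  76.14662517 -51.08762779]
```

View pics/c3.png

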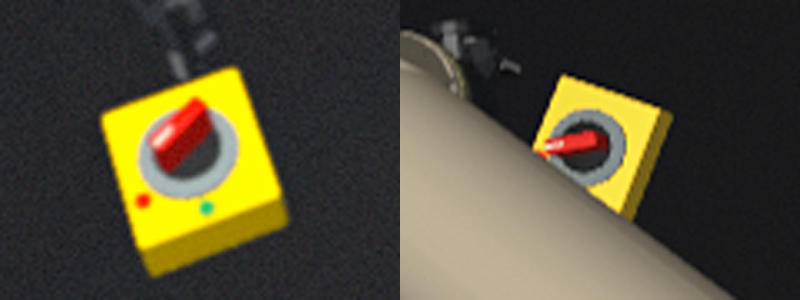

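The switch points to the red mark: red bar end toward the red dot at crop (145,200), and the 1.9 N m reaction shows it was at its stop. Next is the tray handle.

```bash
python3 - <<'E'
from h import *
plan((.602,.044,.18,87),(.602,.044,.077,87))
E
```

```text
[-0.3564, 0.1354, 0.0341] [0.0001, 0.0003, 0.0893]
[-0.3564, 0.1354, 0.1371] [0.0001, 0.0003, 0.0893]
```

```bash
python3 -m inch '[[[-0.05,0.02,0],[0,0,0.02],-0.06],[[-0.11,0.04,0],[0,0,0.04],-0.06],[[-0.165,0.06,0],[0,0,0.06],-0.06],[[-0.22,0.08,0],[0,0,0.08],-0.06],[[-0.28,0.105,0.01],[0,0,0.089],-0.06],[[-0.33,0.125,0.02],[0,0,0.089],-0.06],[[-0.356,0.135,0.034],[0,0,0.089],-0.06],[[-0.356,0.135,0.034],[0,0,0.089],-0.06],[[-0.356,0.135,0.034],[0,0,0.089],-0.06]]'
python3 - <<'E'
from h import *
print(bot.read_state()['joints'])
plan((.602,.044,.077,87))
E
```

```text
t: 8.02
tcp_pos: [0.6009, 0.0459, 0.1795]
eef_rot: [-179.9, -0.0, 87.1]
contact_force: [0.1, 0.2, 0.1]
width: 0.0404
finger_force: 0.0
[ 16.70084457  21.264308   -31.86112167  89.77538165  11.52967962
  72.35958915 -19.82223394]
[-0.0019, 0.0013, 0.1025] [-0.0011, -0.0003, 0.0012]
```

```bash
python3 -m inch '[[[-0.002,0.001,0.03],[0,0,0],-0.06],[[-0.002,0.001,0.06],[0,0,0],-0.06],[[-0.002,0.001,0.085],[0,0,0],-0.06],[[-0.002,0.001,0.102],[0,0,0],-0.06],[[-0.002,0.001,0.102],[0,0,0],-0.06],[[-0.002,0.001,0.102],[0,0,0],-1],[[-0.002,0.001,0.102],[0,0,0],-1],[[-0.002,0.001,0.102],[0,0,0],-1],[[-0.002,0.001,0.102],[0,0,0],-1]]' 40
```

```text
t: 9.15
tcp_pos: [0.6034, 0.0429, 0.0796]
eef_rot: [179.9, -0.0, 87.0]
contact_force: [-0.8, 1.2, 7.7]
width: 0.0092
finger_force: 39.2
```

```bash
python3 -m inch '[[[0,-0.008,0],[0,0,0],-1],[[0,-0.024,0],[0,0,0],-1],[[0,-0.04,0],[0,0,0],-1],[[0,-0.056,0],[0,0,0],-1],[[0,-0.072,0],[0,0,0],-1],[[0,-0.088,0],[0,0,0],-1],[[0,-0.104,0],[0,0,0],-1],[[0,-0.12,0],[0,0,0],-1],[[0,-0.134,0],[0,0,0],-1],[[0,-0.146,0],[0,0,0],-1],[[0,-0.153,0],[0,0,0],-1],[[0,-0.153,0],[0,0,0],-1]]'
python3 -c "
from h import *;s=bot.read_state();print(s['joints'],s['contact_force'],s['moment'])"
```

```text
t: 10.65
tcp_pos: [0.4613, 0.0507, 0.0815]
eef_rot: [178.5, -0.3, 87.0]
contact_force: [57.2, 1.4, -37.7]
width: 0.0094
finger_force: 39.1
[ 20.98049922   9.09935427 -34.74594236 116.73458408   6.54091748
  54.41519566 -20.14606327] [ 57.1705521    1.44059461 -37.67651195] [  0.1400959  -11.6516653   -0.06483175]
```

```bash
python3 -m inch '[[[0,0.005,0],[0,0,0],-1],[[0,0.009,0],[0,0,0],-1],[[0,0.009,0],[0,0,0],-1]]'
python3 - <<'E'
from h import *
print(bot.read_state()['moment'])
S=snap('side');T=snap('top')
f=lambda s,x,y:cv2.resize(cv2.cvtColor(s['color'],cv2.COLOR_RGB2BGR)[y:y+150,x:x+200],(400,300),interpolation=cv2.INTER_CUBIC)
cv2.imwrite('pics/c4.png',np.hstack([f(S,90,80),f(T,160,90)]))
E
```

```text
t: 11.02
tcp_pos: [0.462, 0.0506, 0.081]
eef_rot: [179.6, -0.0, 87.0]
contact_force: [1.4, 0.3, 20.3]
width: 0.0092
finger_force: 43.8
[ 0.13063767 -0.34706621 -0.07935348]
```

View pics/c4.png

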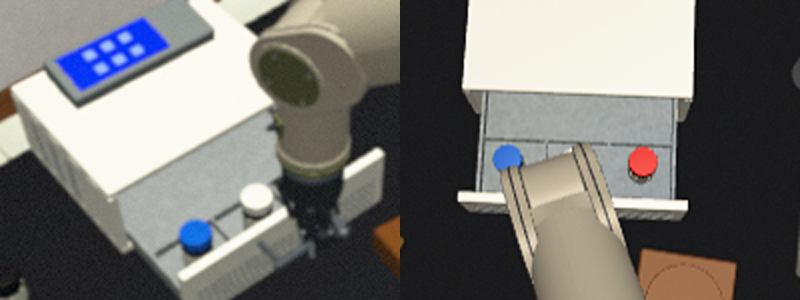

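```bash
python3 -m inch '[[[0,-0.003,0],[0,0,0],-1],[[0,-0.005,0],[0,0,0],-1],[[0,-0.005,0],[0,0,0],-1]]'
python3 -m inch '[[[0,0.001,0],[0,0,0],-0.3],[[0,0.001,0],[0,0,0],-0.2],[[0,0.001,0],[0,0,0],-0.15],[[0,0.001,-0.05],[0,0,0],-0.15],[[0,0.001,-0.1],[0,0,0],-0.15],[[0,0.001,-0.14],[0,0,0],-0.15],[[0,-0.02,-0.14],[0,0,0],0],[[0,-0.02,-0.14],[0,0,0],0]]'
python3 -c "
from h import *
print(bot.read_state()['joints'])
plan((.46,-.30,.24,87))"
```

```text
t: 11.5
tcp_pos: [0.4615, 0.0506, 0.0813]
eef_rot: [179.0, -0.2, 87.0]
contact_force: [31.2, 1.0, -11.8]
width: 0.0092
finger_force: 41.0
t: 12.5
tcp_pos: [0.433, 0.0514, 0.2184]
eef_rot: [180.0, 0.1, 87.1]
contact_force: [-0.6, -0.3, -0.2]
width: 0.0427
finger_force: 0.0
[ 23.74324686  -3.22479439 -34.8177754  109.90536619  -1.85170958
  72.74624894 -13.43225231]
[-0.3495, 0.0451, -0.0211] [0.0003, 0.0008, 0.0006]
```

```bash
python3 -m inch '[[[-0.06,0,0],[0,0,0.1],0.4],[[-0.12,0,0],[0,0,0.2],0.4],[[-0.18,0,0],[0,0,0.3],0.4],[[-0.24,0,-0.01],[0,0,0.4],0.4],[[-0.3,0,-0.02],[0,0,0.5],0.4],[[-0.3,0,-0.02],[0,0,0.6],0.4],[[-0.3,0,-0.02],[0,0,0.6],0.4]]' 30
python3 - <<'E'
from h import *
np.set_printoptions(precision=4,suppress=True)
print(bot.read_state()['joints'])
S=snap('side');T=snap('top')
f=lambda s,x,y:cv2.resize(cv2.cvtColor(s['color'],cv2.COLOR_RGB2BGR)[y:y+150,x:x+200],(400,300),interpolation=cv2.INTER_CUBIC)
cv2.imwrite('pics/c5.png',np.hstack([f(S,120,80),f(T,160,90)]))
def cap(s,box,lo,hi):
    h,sa,v=cv2.split(cv2.cvtColor(s['color'],cv2.COLOR_RGB2HSV));x0,y0,x1,y1=box
    m=np.zeros(h.shape,np.uint8);m[y0:y1,x0:x1]=((((h<10)|(h>170)) if lo is None else ((h>lo)&(h<hi)))&(sa>130)&(v>80))[y0:y1,x0:x1]
    c=max(cv2.findContours(m,cv2.RETR_EXTERNAL,cv2.CHAIN_APPROX_NONE)[0],key=cv2.contourArea)
    return cv2.fitEllipse(c)
for n,lo,hi in(('red',None,0),('blue',100,130)):
  for nm,s,b in(('T',T,(190,140,310,205)),('S',S,(150,130,300,240))):
    try: e=cap(s,b,lo,hi);print(n,nm,e,onz(s,e[0],.085))
    except Exception as x: print(n,nm,x)
E
```

```text
t: 13.38
tcp_pos: [0.4182, -0.2485, 0.2374]
eef_rot: [-179.9, 0.0, 33.1]
contact_force: [-0.2, 0.1, 0.3]
width: 0.0598
finger_force: 0.0
[ 41.195    2.2664 -16.1887 102.6837   0.6437  75.2306 -32.0931]
red T ((281.02197265625, 170.66107177734375), (13.67142391204834, 13.91555404663086), 43.056427001953125) [ 0.5744 -0.0556  0.085 ]
red S ((246.08526611328125, 160.36135864257812), (14.725129127502441, 14.99443531036377), 29.81723976135254) [ 0.5728 -0.0506  0.085 ]
blue T ((213.35989379882812, 169.34169006347656), (13.373621940612793, 13.552574157714844), 137.56887817382812) [0.5814 0.1477 0.085 ]
blue S ((187.39923095703125, 197.55929565429688), (15.224785804748535, 15.913515090942383), 39.30586624145508) [0.5803 0.1524 0.085 ]
```

View pics/c5.png

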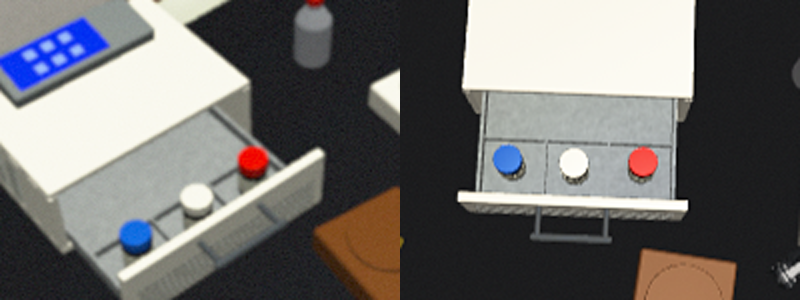

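The red cap is the right-most jar in the tray: top view (281,170.7), side view (246,160). White and blue are in the other two bays. This is jar_red. The wash bottle's red cap is on the bench and isn't part of the job.

```bash
python3 - <<'E'
from h import *
np.set_printoptions(precision=4,suppress=True)
S=snap('side');T=snap('top')
print(tri(T,(281.0,170.7),S,(246.1,160.4)),tri(T,(281.0,170.7),S,(246.1,158.2)))
print(proj(T,[.574,-.053,.088]),proj(S,[.574,-.053,.088]))
plan((.574,-.053,.22,-3),(.574,-.053,.13,-3),(.574,-.053,.05,-3))
E
```

```text
(array([ 0.5766, -0.0553,  0.078 ]), np.float64(0.001896701350707781)) (array([ 0.5746, -0.0543,  0.0894]), np.float64(0.003115914867278214))
[[280.2124 170.5848]] [[246.4371 158.9789]]
[0.2367, -0.0772, 0.018] [-0.0001, 0.0003, 0.403]
[0.2367, -0.0772, 0.108] [-0.0001, 0.0003, 0.403]
[0.2367, -0.0772, 0.188] [-0.0001, 0.0003, 0.403]
```

```bash
python3 -m inch '[[[0.05,-0.016,0],[0,0,0.1],0.32],[[0.1,-0.032,0],[0,0,0.2],0.32],[[0.15,-0.048,0],[0,0,0.3],0.32],[[0.2,-0.063,0],[0,0,0.4],0.32],[[0.237,-0.076,0.018],[0,0,0.403],0.32],[[0.237,-0.076,0.04],[0,0,0.403],0.32],[[0.237,-0.076,0.06],[0,0,0.403],0.32],[[0.237,-0.076,0.06],[0,0,0.403],0.32]]'
python3 - <<'E'
from h import *
print(bot.read_state()['joints'])
plan((.5745,-.054,.1,-3),(.5745,-.054,.05,-3))
E
```

```text
t: 14.58
tcp_pos: [0.5746, -0.0547, 0.1769]
eef_rot: [-180.0, 0.2, -3.1]
contact_force: [-0.7, -0.1, -0.2]
width: 0.0568
finger_force: 0.0
[ 22.01050095  17.14863574 -25.22391984  94.10204322   7.63271942
  70.62464752 -97.87909131]
[0.0001, -0.0007, 0.0769] [-0.0001, 0.0018, -0.001]
[0.0002, -0.0007, 0.1269] [-0.0001, 0.0018, -0.001]
```

```bash
python3 -m inch '[[[0,-0.001,0.04],[0,0.002,0],0.32],[[0,-0.001,0.075],[0,0.002,0],0.32],[[0,-0.001,0.1],[0,0.002,0],0.32],[[0,-0.001,0.12],[0,0.002,0],0.32],[[0,-0.001,0.126],[0,0.002,0],0.32],[[0,-0.001,0.126],[0,0.002,0],0.32]]'
python3 -m inch '[[[0,0,0],[0,0,0],0.15],[[0,0,0],[0,0,0],0.05],[[0,0,0],[0,0,0],-0.05],[[0,0,0],[0,0,0],-0.3],[[0,0,0],[0,0,0],-0.3],[[0,0,0],[0,0,0],-0.3]]' 35
```

```text
t: 15.32
tcp_pos: [0.576, -0.0543, 0.0528]
eef_rot: [180.0, -0.2, -3.2]
contact_force: [0.1, 0.4, -0.3]
width: 0.0565
finger_force: 0.0
t: 16.08
tcp_pos: [0.5763, -0.0548, 0.0533]
eef_rot: [180.0, -0.3, -3.3]
contact_force: [-1.0, -2.5, 6.9]
width: 0.0432
finger_force: 34.9
```

```bash
python3 -m inch '[[[0,0,-0.015],[0,0,0],-0.3],[[0,0,-0.04],[0,0,0],-0.3],[[0,0,-0.08],[0,0,0],-0.3],[[0,0,-0.12],[0,0,0],-0.3],[[0,0,-0.14],[0,0,0],-0.3],[[0,0,-0.14],[0,0,0],-0.3]]'
python3 - <<'E'
from h import *
plan((.511,-.3835,.19,-3),(.511,-.3835,.11,-3))
E
```

```text
t: 16.82
tcp_pos: [0.5759, -0.0539, 0.1944]
eef_rot: [180.0, -0.4, -3.2]
contact_force: [-0.5, 0.9, -2.5]
width: 0.0432
finger_force: 35.9
[-0.0464, 0.3327, 0.0041] [0.0001, -0.0041, -0.0023]
[-0.0469, 0.3327, 0.0841] [0.0001, -0.0041, -0.0023]
```

```bash
python3 -m inch '[[[-0.003,0.02,0],[0,0,0],-0.3],[[-0.008,0.055,0],[0,0,0],-0.3],[[-0.014,0.1,0],[0,0,0],-0.3],[[-0.02,0.145,0],[0,0,0],-0.3],[[-0.027,0.19,0],[0,0,0],-0.3],[[-0.033,0.235,0],[0,0,0],-0.3],[[-0.04,0.28,0],[0,0,0],-0.3],[[-0.044,0.315,0],[0,0,0],-0.3],[[-0.047,0.333,0],[0,0,0],-0.3],[[-0.047,0.333,0.03],[0,0,0],-0.3],[[-0.047,0.333,0.06],[0,0,0],-0.3],[[-0.047,0.333,0.06],[0,0,0],-0.3]]'
python3 - <<'E'
from h import *
S=snap('side');T=snap('top')
f=lambda s,x,y:cv2.resize(cv2.cvtColor(s['color'],cv2.COLOR_RGB2BGR)[y:y+120,x:x+160],(400,300),interpolation=cv2.INTER_CUBIC)
cv2.imwrite('pics/c6.png',np.hstack([f(S,260,60),f(T,320,120)]))
plan((.511,-.3835,.1,-3))
E
```

```text
t: 18.32
tcp_pos: [0.5086, -0.382, 0.1293]
eef_rot: [-179.8, 0.1, -3.1]
contact_force: [0.0, -0.5, -1.5]
width: 0.0429
finger_force: 36.1
[0.0007, 0.0, 0.0328] [-0.0002, -0.0022, -0.0019]
```

View pics/c6.png

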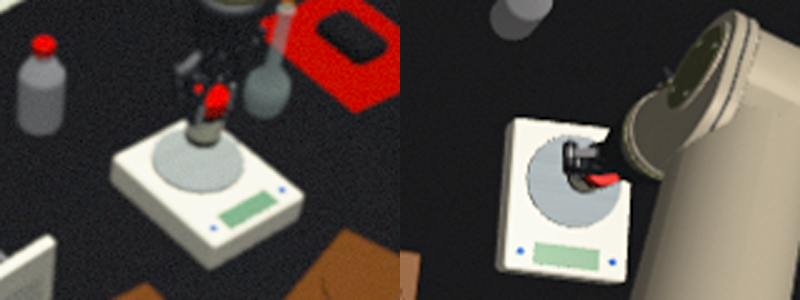

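The jar hangs upright over the pan in both views: side crop (205,130), top crop (585,180). Lowering now.

```bash
python3 -m inch '[[[0.001,0,0.015],[0,0,0],-0.3],[[0.001,0,0.025],[0,0,0],-0.3],[[0.001,0,0.03],[0,0,0],-0.3],[[0.001,0,0.033],[0,0,0],-0.3],[[0.001,0,0.033],[0,0,0],-0.3]]'
python3 -m inch '[[[0,0,0.001],[0,0,0],-0.3],[[0,0,0.002],[0,0,0],-0.3],[[0,0,0.003],[0,0,0],-0.3],[[0,0,0.003],[0,0,0],-0.3]]'
python3 -m inch '[[[0,0,0.001],[0,0,0],-0.3],[[0,0,0.002],[0,0,0],-0.3],[[0,0,0.002],[0,0,0],-0.3]]'
```

```text
t: 19.05
tcp_pos: [0.5108, -0.3842, 0.0992]
eef_rot: [180.0, -0.2, -3.2]
contact_force: [0.4, -0.3, -2.0]
width: 0.0434
finger_force: 36.1
t: 19.55
tcp_pos: [0.5108, -0.3841, 0.0961]
eef_rot: [180.0, -0.2, -3.2]
contact_force: [-0.6, 0.1, -3.1]
width: 0.0432
finger_force: 36.1
t: 19.92
tcp_pos: [0.5107, -0.3841, 0.094]
eef_rot: [-180.0, -0.2, -3.2]
contact_force: [1.6, -0.3, -1.9]
width: 0.0434
finger_force: 36.1
```

```bash
python3 -m inch '[[[0,0,0.0005],[0,0,0],-0.3],[[0,0,0.001],[0,0,0],-0.3],[[0,0,0.001],[0,0,0],-0.3]]'
python3 -m inch '[[[0,0,0.0005],[0,0,0],-0.3],[[0,0,0.001],[0,0,0],-0.3],[[0,0,0.001],[0,0,0],-0.3]]'
python3 -m inch '[[[0,0,0.0005],[0,0,0],-0.3],[[0,0,0.001],[0,0,0],-0.3],[[0,0,0.001],[0,0,0],-0.3]]'
```

```text
t: 20.3
tcp_pos: [0.5108, -0.3841, 0.0932]
eef_rot: [180.0, -0.2, -3.2]
contact_force: [0.1, -0.6, -1.2]
width: 0.0434
finger_force: 36.1
t: 20.68
tcp_pos: [0.5108, -0.3842, 0.0921]
eef_rot: [-180.0, -0.2, -3.2]
contact_force: [0.9, 0.1, -1.4]
width: 0.0431
finger_force: 36.1
t: 21.05
tcp_pos: [0.5109, -0.3842, 0.0914]
eef_rot: [180.0, -0.2, -3.2]
contact_force: [-1.2, 1.0, 0.9]
width: 0.0433
finger_force: 36.4
```

```bash
python3 -m inch '[[[0,0,0.0005],[0,0,0],-0.3],[[0,0,0.0005],[0,0,0],-0.3]]'
```

```text
t: 21.3
tcp_pos: [0.5109, -0.3843, 0.0914]
eef_rot: [180.0, -0.2, -3.2]
contact_force: [-2.7, 1.3, 5.9]
width: 0.0435
finger_force: 36.9
```

```bash
python3 -m inch '[[[0,0,0],[0,0,0],0.05],[[0,0,0],[0,0,0],0.12],[[0,0,0],[0,0,0],0.25],[[0,0,0],[0,0,0],0.5],[[0,0,0],[0,0,0],0.5],[[0,0,-0.03],[0,0,0],0.5],[[0,0,-0.07],[0,0,0],0.5],[[0,0,-0.12],[0,0,0],0.5],[[-0.06,0,-0.14],[0,0,0],0.5],[[-0.1,0.05,-0.14],[0,0,0],0.5],[[-0.12,0.1,-0.14],[0,0,0],0.5],[[-0.12,0.1,-0.14],[0,0,0],0.5]]'
python3 - <<'E'
from h import *
S=snap('side');T=snap('top')
f=lambda s:cv2.resize(cv2.cvtColor(s['color'],cv2.COLOR_RGB2BGR),(800,600))[0:600]
a=cv2.resize(f(S)[80:480,80:660],(400,276));b=cv2.resize(f(T)[60:420,160:680],(400,276))
cv2.imwrite('pics/c7.png',np.hstack([a,b]))
E
```

```text
t: 22.8
tcp_pos: [0.3807, -0.4816, 0.2301]
eef_rot: [179.9, -0.1, -3.7]
contact_force: [0.4, 1.1, -1.3]
width: 0.064
finger_force: 0.0
```

View pics/c7.png

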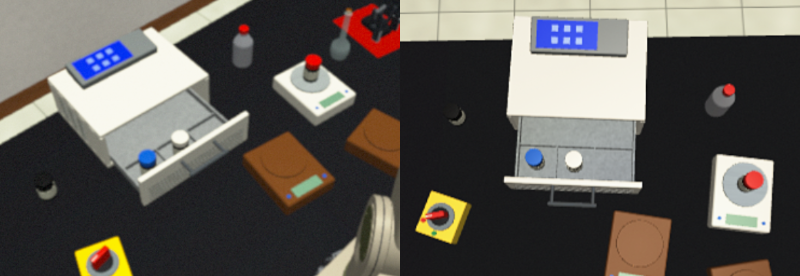

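The red jar stands upright on the steel pan (side crop (312,70), top crop (752,182)). The tray is out with the blue and white jars standing, the switch is at red, and the bottle and black jar are untouched.

```bash
python3 -c "
from workcell import workorder;print(workorder.sign_off())"
```

```text
the job is handed in; nothing more can be done
None
```

The job is handed in at about 23 s: the switch is at its red stop, the tray is out at its stop, and the red-capped jar stands on the white balance's pan. The other two jars, the wash bottle and the black jar still stand where they were.

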